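Find the thread hand of a grinder's hub cap and hold the cap lifted off

ROBOT

A 6-joint arm with a two-finger parallel gripper is mounted at the origin on a cart in front of the work surface, level with it; the furniture and walls round the work are solid. World frame = base frame: x ahead of the robot, y to its left, z up, the work surface at z = 0. Lengths are in m, angles in rad, forces in N, time in s.
With the tool pointing down it reaches from about 0.2 to 0.875 m from the base axis. Payload 3.4 kg.
Tool frame: the origin (TCP) lies midway between the tips of the shut fingers; the grasp point (between the pads) lies 19 mm behind it (manip.grip_depth is the distance from the TCP to the grasp point, in m); z points along the fingers, y is the direction in which the jaws open and shut (so a half turn about z gives the same grasp; the last joint's range is limited). The gripper opens to 94 mm and grips with 3 to 60 N. Pads are 16 mm wide; open, the fingers measure 119 mm over their backs; the gripper's body (75 mm by 177 mm) begins 78 mm behind the grasp point.
Start: joints at [1.01, 0.276, 1.505, -0, 1.361, -0.121], TCP at [0.245, 0.52, 0.205] pointing down, gripper open.
Joint ranges: [-2.89, 2.89], [-0.75, 2.08], [0.22, 2.7], [-1.18, 4.32], [0.11, 2.71], [-2.7, 2.7]. Speed limits (rad/s): [2.57, 2.57, 3.14, 3.14, 3.14, 3.14].

INTERFACE

Orientations are given as a rotation vector (axis times angle).
In Python, from rig import sensors, vision, job, manip gives the robot as it stands.
- The arm moves only by the shell command python3 -m inch 'ROWS' [OPENING] [FORCE]. ROWS is JSON, a list that holds one entry, the list of rows, each a list of 6 numbers: the shift along the tool's x, y, z in cm, then the turn, a rotation vector about the tool's x, y, z in rad. In form: [[[dx, dy, dz, rx, ry, rz], ...]]. A call has 1 to 20 rows; each row is the pose to reach, as a shift and turn from the pose commanded when the call began, along the tool's axes at that moment; what a row does not reach only later rows make up. A row lasts 1/10 s, in which the tool goes at most 50 mm and 8.59 degrees, less where a joint would pass 70% of its speed; a pose out of reach is approached as far as the arm can. A call with a gripper value outside its range is refused whole. OPENING is the opening in per cent of the stroke, from 0 (shut) to 100 (fully open), set as the call begins (- or left out, the last holds). The fingers move at their own pace and stop on an object; FORCE is the grip in N (left out, the last holds). Time passes only in rows, so rows that repeat a pose let the fingers close. It gives the time, the measured TCP pose, the force and the opening at its end, in the units of the state.
- sensors.observe(): the state, without advancing time (a new reading comes with each control period).
- vision.grab_frame(name): name is "side" or "top"; returns a dict with "color" (420x560x3 uint8, red, green, blue), "intrinsics" (3x3 intrinsics, pixels), "dist_coeffs" ([k1, k2, p1, p2, k3] as OpenCV has them; the pictures are not rectified), "rvec" (rotation vector, rad) and "tvec" (3), from world to camera coordinates, as OpenCV has them. Camera axes: x right, y down, z forward; pixel columns grow to the right and rows downward; lengths in m; the calibration is good to about 2 mm. A picture is of the moment at which its call begins. There is no depth.
- job.close_job(): hands the job in, once; it reports no verdict.
The state is a dict: "time": time; "joint_pos": joint angles; "qvel": joint speeds; "joint_torque": joint torques, N m; "eef_pos": TCP position; "ee_rot": TCP orientation; "force": force on the tool from outside, world axes, zero at the start; "moment": the same for the moment, N m; "finger_gap": finger opening in m.
Only numpy, scipy, OpenCV 4.12 (cv2) and the standard library are available. Lean on these libraries where they do the work, as an engineer would, in place of code of your own. Each camera call takes 0.05 s, during which the arm holds its last target.

TASK

Free the hub cap of the small white grinder for cleaning. Draw the red-knobbed lock pin up out of its bore and leave it hanging upright by its collar in the open notch of the steel bracket on the grinder's side; then unscrew the metal cap by its black bar - nobody knows whether its thread is ordinary or reversed, so feel which way it loosens, trying both if need be - and lift it off, finishing while still holding the cap level in the gripper, raised about 10 cm straight up from its seat, and leave the mug and jars alone.

Things in the scene. Friction and masses are not known exactly. Their poses are not given: they have to be found in the camera images.
- grinder: Fixed countertop grinder base: white body 172 (x) by 150 (y) mm with dark steel front block, flat deck 55 mm above the worktop; origin on the worktop under the hub axis, z up. Its -x side roughly faces the robot (yaw varies). Behind the hub (x 47 to 95 mm in its frame) a hump rises to 91 mm above the worktop.
- cap_bar (a point): Centre of the black grip bar on the hub cap (loose, 0.11 to 0.23 kg). Bar along the cap's x axis, 60 mm long, 22 mm wide (grip across y); its sides go from 17 mm below this point to 13 mm above it. The cap under it is an aluminium cup, 64 mm across, 38 mm high, standing on the deck, its underside 55 mm below this point. At the start its x axis is that of the grinder.
- pin_knob (a point): Point on the axis of the loose lock pin (0.03 to 0.06 kg), in its red knob, 22 mm above the underside of the collar. Knob 16 mm across, from 18 mm below this point to 12 mm above it. Below it a collar 22 mm across and 4 mm thick, then a shank 8 mm across, 36 mm long. Upright at the start, the collar on the cap's ear.
- pin_collar (a point): Point on the lock pin's axis at the underside of its collar.
- bore (a point): Mouth of the 11 mm bore in the deck, 60 mm from the hub axis on the grinder's -x side. At the start the pin's shank stands 26 mm deep in it, through a forked ear of the cap (ear to 70 mm from the hub axis, its top 10 mm above the deck), so the cap cannot turn while the pin is in.
- notch (a point): Parking place: in the U-shaped notch of the steel bracket on the grinder's +y side, at the bracket's top (flush with the deck). Notch 13.5 mm wide in x, open to the grinder's +y; it ends 9 mm from this point on the grinder's side, 13.5 mm on the open side. Bracket 12 mm thick, free space below. The parked pin hangs with its shank through the notch, its collar on the bracket.
- hub (a point): Centre of the hub at deck height, on the vertical axis about which the cap turns. The short-turn thread is hidden under the cap. The wrong way, the cap meets a firm stop after 0.05 to 0.25 rad; the right way it turns freely (under 0.3 N m), not rising, and can be lifted off once turned by 0.75 to 1.9 rad (0.9 is ample); before that it lifts 3 mm at most. The right way varies and cannot be seen.
- mug: White mug, bystander, 95 mm high; origin under its centre.
- coffee_jar: Dark jar with red lid, bystander, 63 mm across, 134 mm high; origin under its centre.
- honey_jar: Brown jar with black lid, bystander, 70 mm across, 104 mm high; origin under its centre.
There are look-alikes about, which are no part of the job. What is shaped like the part that bears cap_bar but green, orange or yellow is not meant.

How it is judged:
On the way, in this order (a step that is already met when the one before it is completed fails the run):
1. The lock pin hangs upright in the notch, let go, with the cap still on the hub and not turned (horizontal distance between pin_collar and notch below 0.009 m and z of pin_collar in the frame of grinder between 0.05 and 0.06 m and angle between pin_knob's own z axis and vertical below 0.26 rad and contact force between the fingers and pin below 0.1 N and z of cap_bar in the frame of grinder below 0.118 m and angle between the x axis of cap_bar and the x axis of grinder, either way round below 0.3 rad), for 0.2 s.
2. The cap has been turned loose on the hub, not yet lifted off (angle between the x axis of cap_bar and the x axis of grinder, either way round above 0.55 rad and z of cap_bar in the frame of grinder below 0.125 m), for 0.05 s.
At the end, for the whole second after the job is handed in: The cap is held still and level (within 15 degrees) in the fingers, 65 to 180 mm above its seat and within 50 mm sideways of the hub axis, touching nothing else; the pin hangs upright (within 15 degrees) and untouched in the notch, its collar on the bracket, within 9 mm of the notch's middle (horizontal distance between pin_collar and notch below 0.009 m and z of pin_collar in the frame of grinder between 0.05 and 0.06 m and angle between each of pin_knob, cap_bar's own z axis and vertical below 0.26 rad and contact force between the fingers and pin below 0.1 N and contact force between pin and grinder above 0.02 N and z of cap_bar in the frame of grinder between 0.175 and 0.29 m and horizontal distance between cap_bar and hub below 0.05 m and contact force between the fingers and cap above 1 N and contact force between cap and grinder below 0.05 N and linear speed of cap below 0.03 m/s); the arm keeps its last pose, push and grip.
It fails at once if A mug or jar standing by is shifted by more than 20 mm or tipped (distance of any of mug, coffee_jar, honey_jar from where it was at the start of the episode above 0.02 m or angle between any of mug, coffee_jar, honey_jar's own z axis and vertical above 0.3 rad).
It also fails if it takes over 48 s, if anything falls off the work surface, if the arm or the gripper's body presses on something with over 40 N, if the wrist force passes 120 N, or if a joint passes its speed limit or range.

## Working session

There is one attempt and no reset: what is moved stays moved. The work goes in short steps, Python scripts to look and compute and a shell command to move; the robot and the scene stay as the last step left them, time stands still between calls to the robot, and variables do not carry over. Pictures are saved under pics/ and viewed, and the job is handed in when it is done.

```bash
mkdir -p pics; ls; python3 - <<'E'
from rig import sensors, vision, job, manip
import cv2
s=sensors.observe(); print({k:(v if not hasattr(v,'tolist') else v.tolist()) for k,v in s.items()})
for n in("side","top"):
    f=vision.grab_frame(n); cv2.imwrite(f'pics/{n}0.png',f['color'][...,::-1]); print(n,f['intrinsics'],f['dist_coeffs'],f['rvec'],f['tvec'])
print(manip.grip_depth)
E
```

```text
pics
{'time': 0.0, 'joint_pos': [1.0100281670534488, 0.27658652908922454, 1.5061097118826101, -1.9670866948355894e-05, 1.360647819826009, -0.1210146100502976], 'qvel': [0.0001231771304184796, -0.0018019142525896612, -0.0006042241832048277, -0.0005727563809939401, 0.0017629864611277205, 0.00030700165358852135], 'joint_torque': [5.8805728713196004e-05, -40.45783996582031, -23.723366260528564, 0.07019992684945464, 0.03458150080405176, -0.00014211198958946625], 'eef_pos': [0.2445145580456188, 0.5198189225320301, 0.20461887633582707], 'ee_rot': [-0.6850804739253198, -3.065403320587491, 0.002602428150737494], 'force': [0.8918670070963276, 0.16258295847009732, 0.1501612295104257], 'moment': [-0.020744080238791394, 0.002397431509875619, 0.000229569942095112], 'finger_gap': 0.09397558341741175}
side [[402.05181286   0.         283.49016855]
 [  0.         402.05181286 209.09838161]
 [  0.           0.           1.        ]] [-0.036221  0.        0.        0.        0.      ] [ 2.28711823 -0.33201938  0.17384852] [-0.51448179  0.16061287  0.90108325]
top [[482.21825571   0.         275.90496924]
 [  0.         482.21825571 205.71346376]
 [  0.           0.           1.        ]] [-0.0685175  0.         0.         0.         0.       ] [ 2.15883956 -2.13785735  0.17864068] [-0.00694529  0.54034192  1.46535359]
0.0188
```

View pics/side0.png

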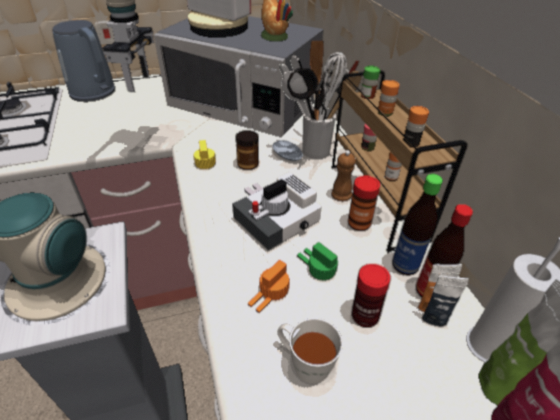

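View pics/top0.png

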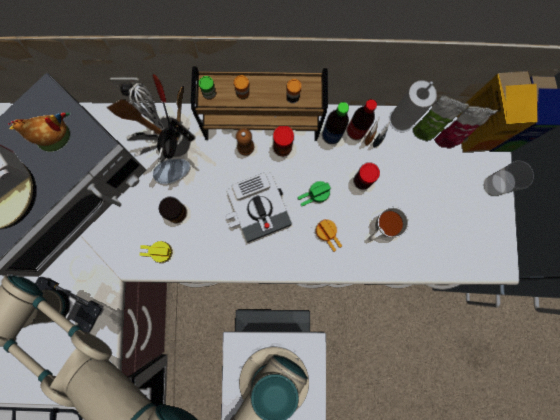

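```bash
cat > h.py <<'E'
from rig import sensors, vision, job, manip
import cv2, numpy as np
from scipy.spatial.transform import Rotation as R
def grab(n): return vision.grab_frame(n)
def proj(f,P):
    return cv2.projectPoints(np.array(P,float).reshape(-1,3),np.array(f['rvec'],float),np.array(f['tvec'],float),np.array(f['intrinsics']),np.array(f['dist_coeffs']))[0].reshape(-1,2)
def ray(f,uv):
    p=cv2.undistortPoints(np.array(uv,float).reshape(-1,1,2),np.array(f['intrinsics']),np.array(f['dist_coeffs'])).reshape(-1,2)
    M=cv2.Rodrigues(np.array(f['rvec'],float))[0]; c=-M.T@np.array(f['tvec'],float).reshape(3)
    d=np.c_[p,np.ones(len(p))]@M; return c,d
def onz(f,uv,z):
    c,d=ray(f,uv); return c+d*((z-c[2])/d[:,2:])
def crop(f,u0,v0,u1,v1,s,name,pts=None):
    im=f['color'][v0:v1,u0:u1,::-1].copy(); im=cv2.resize(im,None,fx=s,fy=s,interpolation=cv2.INTER_CUBIC)
    if pts is not None:
        for (u,v) in pts: cv2.circle(im,(int((u+.5-u0)*s),int((v+.5-v0)*s)),3,(255,0,255),1)
    cv2.imwrite(name,im)
E
python3 - <<'E'
from h import *
f=grab('top'); crop(f,215,160,305,255,8,'pics/topc.png')
f=grab('side'); crop(f,220,165,330,255,7,'pics/sidec.png')
E
```

```text
(no output)
```

View pics/topc.png

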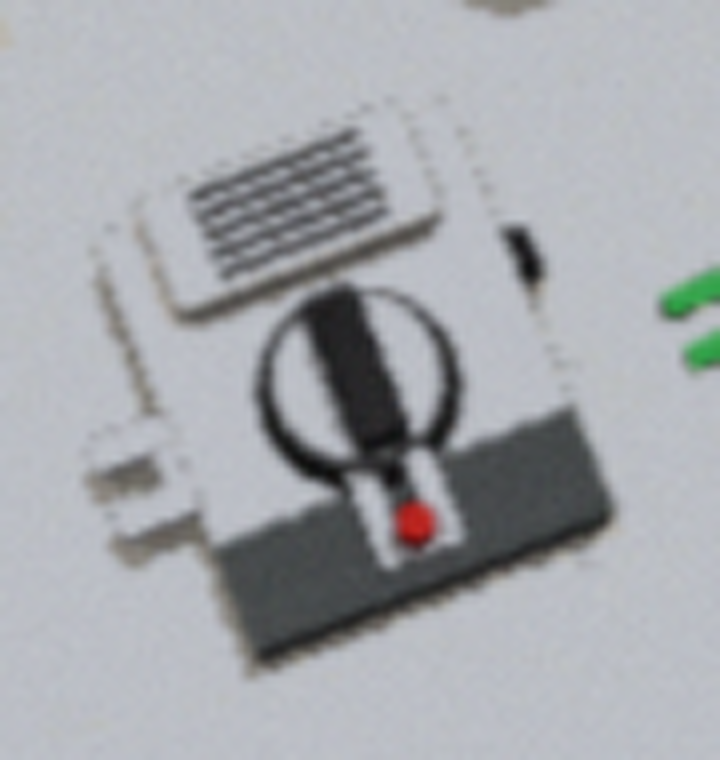

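View pics/sidec.png

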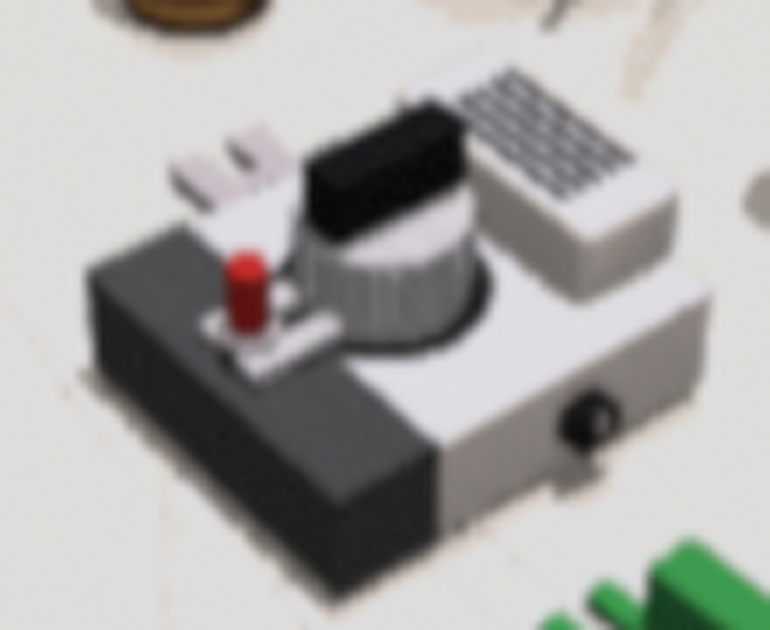

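```bash
cat > fit.py <<'E'
from h import *
from scipy.optimize import least_squares
ft,fs=grab('top'),grab('side')
px=lambda uv,s,u0,v0:(np.array(uv,float)+.5)/s-.5+[u0,v0]
model=[(-.060,0,.099)]
bt=[(.03,.011,.123),(.03,-.011,.123),(-.03,-.011,.123),(-.03,.011,.123)]
T=px([(414,522),(305,302),(357,288),(407,437),(360,455)],8,215,160)
S=px([(247,262),(430,102),(463,122),(343,187),(308,165)],7,220,165)
P=np.array(model+bt)
Pt=np.vstack([P,[(-.077,.075,.055),(-.077,-.075,.055)]]); T=np.vstack([T,px([(255,655),(612,507)],8,215,160)])
Ps=np.vstack([P,[(-.077,.075,.055),(-.077,-.075,.055),(.095,-.075,.055)]]); S=np.vstack([S,px([(90,272),(338,503),(710,297)],7,220,165)])
def w(q,P): c,s=np.cos(q[2]),np.sin(q[2]); return P@np.array([[c,s,0],[-s,c,0],[0,0,1]])+[q[0],q[1],0]
def fun(q): return np.r_[(proj(ft,w(q,Pt))-T).ravel(),(proj(fs,w(q,Ps))-S).ravel()]
r=least_squares(fun,[.45,0,.3],loss='soft_l1')
print(r.x); print(np.round(fun(r.x).reshape(-1,2),1))
n=onz(ft,px([(130,475),(92,487),(162,465)],8,215,160),.055); print('notch world',n)
c,s=np.cos(r.x[2]),np.sin(r.x[2]); print('grinder fr',(n[:,:2]-r.x[:2])@np.array([[c,-s],[s,c]]))
q=r.x
g=np.array([(-.077,.075,.055),(-.077,-.075,.055),(.095,-.075,.055),(.095,.075,.055),(.047,.06,.091),(-.06,0,.099),(.03,.011,.123),(-.03,-.011,.123),(-.077,.075,0),(-.077,-.075,0)])
crop(ft,215,160,305,255,8,'pics/tfit.png',proj(ft,w(q,g)));crop(fs,220,165,330,255,7,'pics/sfit.png',proj(fs,w(q,g)))
E
python3 fit.py
```

```text
[0.52738644 0.04855649 0.38583479]
[[ 0.4  0.6]
 [-0.6  0.4]
 [-0.2 -0.5]
 [ 1.  -0.5]
 [-0.1 -0. ]
 [-0.4 -0.4]
 [ 0.4  0.3]
 [-0.3  0.6]
 [ 0.2 -0.9]
 [ 1.1  0.6]
 [-1.3  0.9]
 [-1.8 -0.5]
 [-0.1 -0.5]
 [ 0.3 -0.1]
 [ 0.9 -0.7]]
notch world [[0.49555428 0.13706496 0.055     ]
 [0.49074298 0.1515851  0.055     ]
 [0.49956811 0.12482741 0.055     ]]
grinder fr [[0.00381662 0.09398122]
 [0.00482343 0.10924455]
 [0.00292999 0.08113278]]
```

```bash
python3 - <<'E'
import cv2,numpy as np
a=cv2.imread('pics/tfit.png');b=cv2.imread('pics/sfit.png')
a=cv2.resize(a,(390,411));b=cv2.resize(b,(400,327));o=np.zeros((411,790,3),'uint8');o[:,:390]=a;o[:327,390:]=b;cv2.imwrite('pics/fit.png',o)
E
```

```text
(no output)
```

View pics/fit.png

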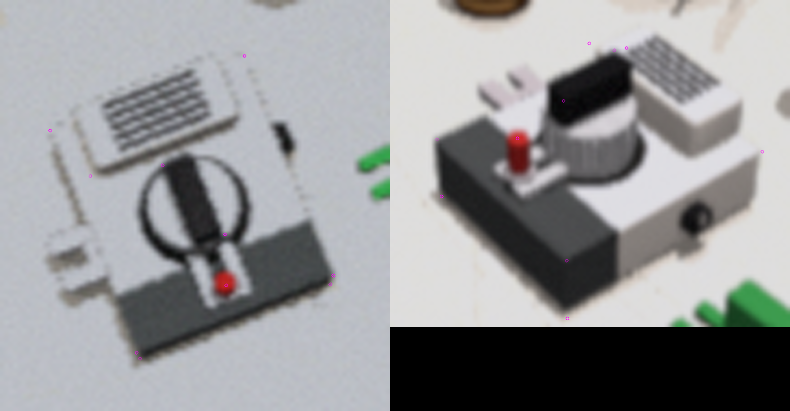

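```bash
cat > ov.py <<'E'
from h import *
import sys
def w(q,P): c,s=np.cos(q[2]),np.sin(q[2]); return np.array(P,float)@np.array([[c,s,0],[-s,c,0],[0,0,1]])+[q[0],q[1],0]
def lines():
    L=[]
    def loop(p): L.extend((p[i],p[(i+1)%len(p)]) for i in range(len(p)))
    rect=lambda x0,x1,y0,y1,z:[(x0,y0,z),(x1,y0,z),(x1,y1,z),(x0,y1,z)]
    loop(rect(-.077,.095,-.075,.075,.055)); loop(rect(-.077,.095,-.075,.075,0)); loop(rect(-.03,.03,-.011,.011,.123)); loop(rect(-.03,.03,-.011,.011,.093))
    a=np.linspace(0,2*np.pi,25)[:-1]
    loop([(.032*np.cos(t),.032*np.sin(t),.093) for t in a]); loop([(-.06+.008*np.cos(t),.008*np.sin(t),.099) for t in a]);loop([(-.06+.011*np.cos(t),.011*np.sin(t),.069) for t in a])
    return L
def draw(f,q,u0,v0,u1,v1,s,name):
    im=cv2.resize(f['color'][v0:v1,u0:u1,::-1],None,fx=s,fy=s,interpolation=cv2.INTER_CUBIC)
    for a,b in lines():
        p=(proj(f,w(q,[a,b]))+.5-[u0,v0])*s-.5
        cv2.line(im,tuple(int(x) for x in p[0].round()),tuple(int(x) for x in p[1].round()),(255,0,255),1)
    cv2.imwrite(name,im)
if __name__=='__main__':
    q=[float(x) for x in sys.argv[1:4]]
    draw(grab('top'),q,215,160,305,235,8,'pics/to_%s.png'%sys.argv[4]); draw(grab('side'),q,225,175,325,250,8,'pics/so_%s.png'%sys.argv[4])
E
python3 ov.py .5274 .0486 .3858 a
```

```text
(no output)
```

View pics/to_a.png

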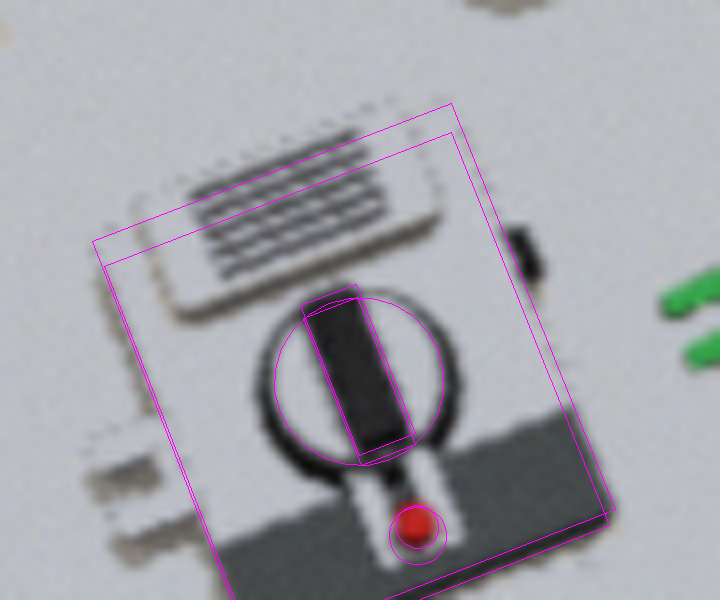

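View pics/so_a.png

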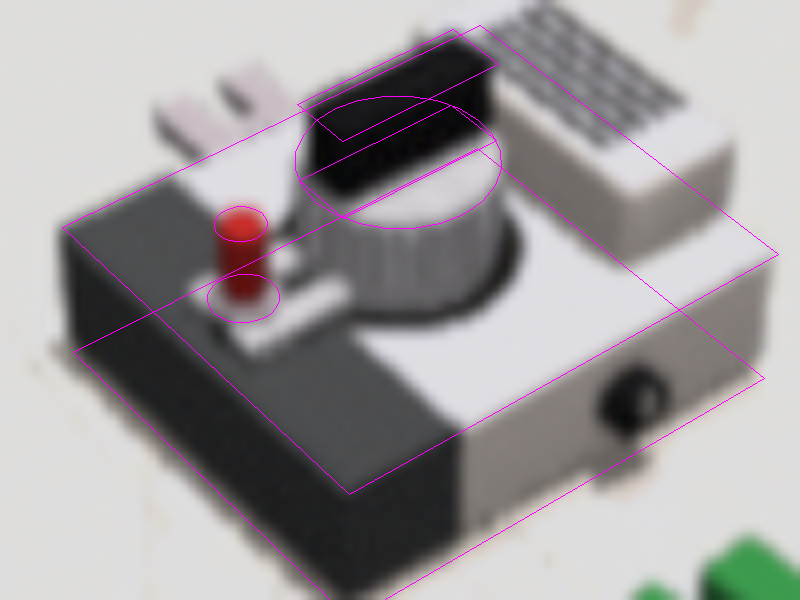

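```bash
python3 - <<'E'
from h import *
o=np.zeros((480,790,3),'uint8')
for n,(u0,v0,u1,v1),x in(('top',(220,205,246,237),0),('side',(238,178,268,206),400)):
    f=grab(n); im=f['color'][v0:v1,u0:u1,::-1].astype(float)
    im=np.clip((im-90)*255/(235-90),0,255).astype('uint8'); s=15 if n=='top' else 13
    im=cv2.resize(im,None,fx=s,fy=s,interpolation=cv2.INTER_CUBIC)
    for k in range(0,u1-u0,5): cv2.putText(im,str(u0+k),(k*s,8),0,.3,(0,0,255),1)
    for k in range(0,v1-v0,5): cv2.putText(im,str(v0+k),(0,k*s+10),0,.3,(0,0,255),1)
    o[:im.shape[0],x:x+im.shape[1]]=im
cv2.imwrite('pics/notch.png',o)
E
```

```text
(no output)
```

View pics/notch.png

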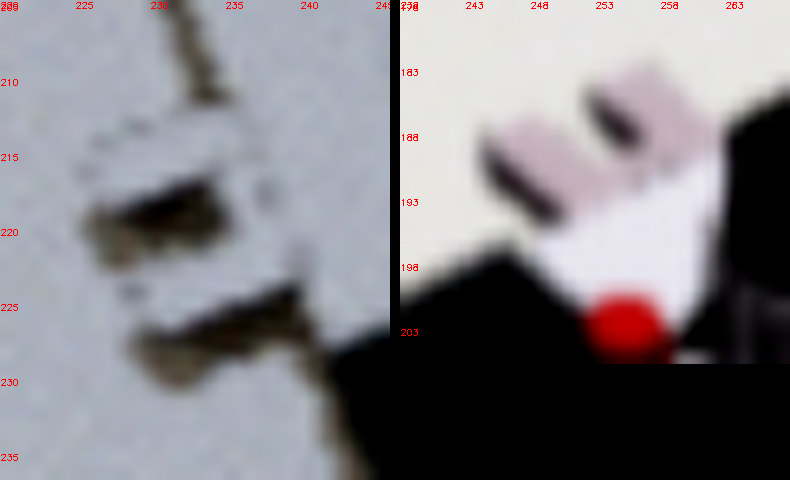

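```bash
python3 - <<'E'
from h import *
q=[.5274,.0486,.38]
c,s=np.cos(q[2]),np.sin(q[2]);M=np.array([[c,-s],[s,c]])
ft,fs=grab('top'),grab('side')
print('cams',ray(ft,[(0,0)])[0],ray(fs,[(0,0)])[0])
g=lambda f,uv:((onz(f,np.array(uv)-.5,.055)[:,:2]-q[:2])@M*1e3).round(1)
print('top far edge',g(ft,[(233.5,216.2),(227,219.3)]),'near',g(ft,[(234.5,220.2),(228,222.8)]),'inner',g(ft,[(235.3,218)]))
print('side far',g(fs,[(253,184.5),(257.2,188.4)]),'near',g(fs,[(249.2,187.1),(254.5,192.2)]))
print('side outer near prong corner',g(fs,[(238+85/13,178+135/13),(238+165/13,178+215/13)]))
# knob
a=(np.array(ft['color']).astype(int));
for f,n in((ft,'t'),(fs,'s')):
    a=f['color'].astype(int); m=(a[...,0]>110)&(a[...,1]<70)&(a[...,2]<70)
    k=np.array([cv2.connectedComponentsWithStats(m.astype('uint8'))[3][i] for i in range(1,cv2.connectedComponents(m.astype('uint8'))[0])])
    print(n,[x.round(1).tolist() for x in k if 180<x[1]<235 and 240<x[0]<280])
print('exp knobtop proj', proj(ft,[(q[0]-.06*c,q[1]-.06*s,.099)]),proj(fs,[(q[0]-.06*c,q[1]-.06*s,.085)]))
E
```

```text
cams [0.31159115 0.01761425 1.53032005] [ 0.31443401 -0.68318799  0.73268305]
top far edge [[ 10.2  84.2]
 [  8.4 106.2]] near [[ -2.5  85.6]
 [ -2.8 107.1]] inner [[ 3.  80.9]]
side far [[  8.3 106.5]
 [  7.5  86.1]] near [[ -6.2 103.6]
 [ -7.5  77.6]]
side outer near prong corner [[-19.2 106.7]
 [-21.   75.8]]
t [[266.4, 224.8]]
s [[254.8, 203.6]]
exp knobtop proj [[266.59558244 225.43321467]] [[254.68057165 206.82870543]]
```

```bash
cat > go.py <<'E'
from h import *
import sys
# target x y z toolx_yaw
x,y,z,yaw=[float(v) for v in sys.argv[1:5]]
s=sensors.observe(); R0=R.from_rotvec(s['ee_rot']); 
Rt=R.from_matrix(np.array([[np.cos(yaw),np.sin(yaw),0],[np.sin(yaw),-np.cos(yaw),0],[0,0,-1]]))
d=R0.inv().apply(np.array([x,y,z])-s['eef_pos'])*100
print('t',s['time'],'pos',np.round(s['eef_pos'],4),'gap',s['finger_gap'],'F',np.round(s['force'],2),'M',np.round(s['moment'],2))
print('shift cm',d.round(2),'rot',(R0.inv()*Rt).as_rotvec().round(3))
print('j',np.round(s['joint_pos'],2),'R',R0.as_matrix().round(3).tolist())
E
python3 go.py .4717 .0264 .15 .38
```

```text
t 0.6 pos [0.2448 0.5203 0.2055] gap 0.09407704485592412 F [ 0.01 -0.53 -0.74] M [ 0.02 -0.02  0.01]
shift cm [-41.56 -35.03   5.55] rot [ 0.    -0.     2.322]
j [ 1.01  0.28  1.5  -0.    1.36 -0.12] R [[-0.905, 0.426, 0.0], [0.426, 0.905, 0.0], [-0.0, 0.0, -1.0]]
```

```bash
python3 -m inch '[[[-1.5,-1.2,0,0,0,0.1],[-4,-3.4,0,0,0,0.24],[-6.6,-5.6,0,0,0,0.38],[-9.2,-7.8,0,0,0,0.52],[-11.8,-10,0,0,0,0.66],[-14.5,-12.2,0,0,0,0.81],[-17.2,-14.5,0,0,0,0.96],[-19.9,-16.8,0,0,0,1.11],[-22.6,-19.1,0,0,0,1.26],[-25.3,-21.4,0,0,0,1.41],[-28,-23.7,0,0,0,1.56],[-30.7,-25.9,1,0,0,1.71],[-33.4,-28.1,2,0,0,1.86],[-36.1,-30.4,3,0,0,2.0],[-38.6,-32.5,4,0,0,2.14],[-40.5,-34.1,5,0,0,2.26],[-41.56,-35.03,5.5,0,0,2.322],[-41.56,-35.03,5.5,0,0,2.322],[-41.56,-35.03,5.5,0,0,2.322]]]' 60
python3 go.py .4717 .0264 .073 .38
python3 - <<'E'
from h import *
f=grab('top'); crop(f,215,160,305,235,8,'pics/t2.png')
f=grab('side'); crop(f,225,150,325,225,8,'pics/s2.png')
E
```

```text
time: 2.5
eef_pos: [0.4716, 0.0266, 0.1506]
ee_rot: [-3.084, -0.594, 0.0]
force: [-0.8, -0.2, 0.3]
finger_gap: 0.0567
t 2.5 pos [0.4716 0.0266 0.1506] gap 0.05673165801199348 F [-0.8  -0.2   0.31] M [-0.01  0.16  0.02]
shift cm [0.   0.03 7.76] rot [-0.001  0.     0.   ]
j [-0.09  0.16  1.8   0.    1.18  1.1 ] R [[0.929, 0.371, -0.0], [0.371, -0.929, 0.001], [-0.0, -0.001, -1.0]]
```

View pics/t2.png

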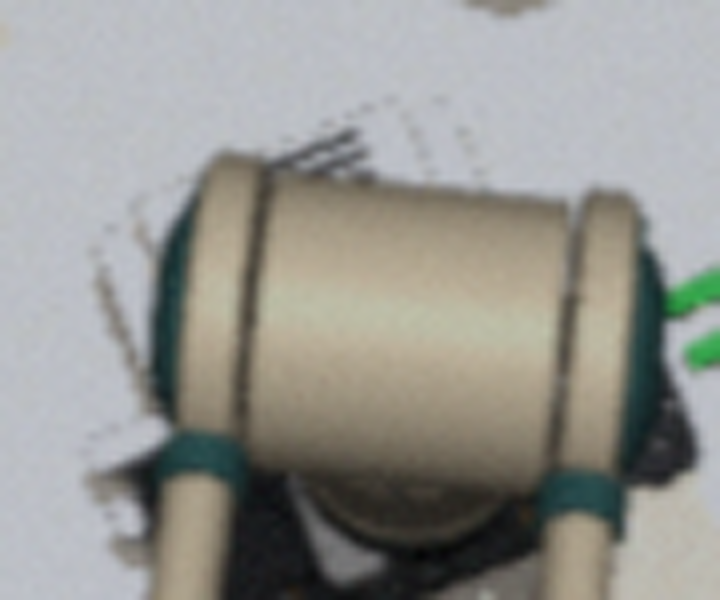

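View pics/s2.png

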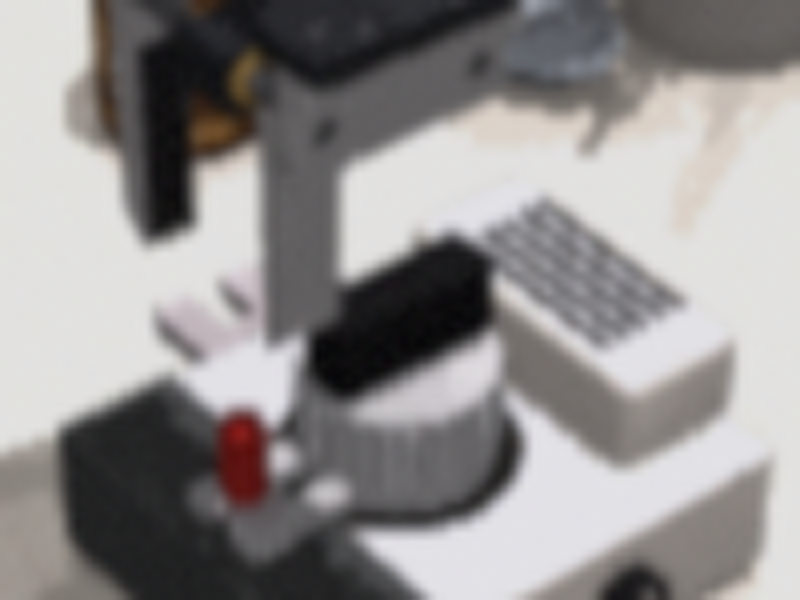

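```bash
python3 - <<'E'
from h import *
f=grab('side'); s=sensors.observe(); M=R.from_rotvec(s['ee_rot']).as_matrix(); p=np.array(s['eef_pos'])
pts=[p]+[p+M@np.array([sx*.008,sy*g,0]) for sy in(1,-1) for g in(s['finger_gap']/2,s['finger_gap']/2+.0125) for sx in(1,-1)]
crop(f,225,150,325,225,8,'pics/s3.png',proj(f,pts))
E
```

```text
(no output)
```

View pics/s3.png

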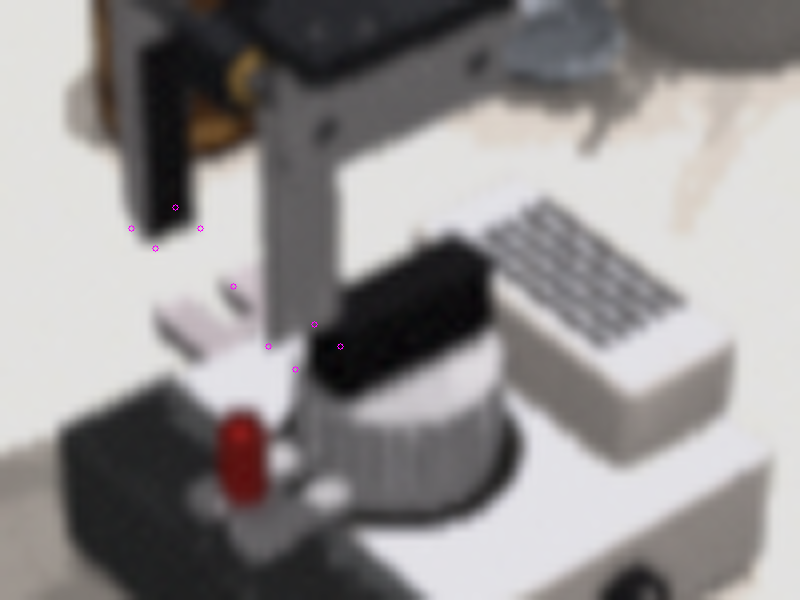

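```bash
python3 -m inch '[[[0,0,2,0,0,0],[0,0,4.5,0,0,0],[0,0,6.5,0,0,0],[0,0,7.5,0,0,0],[0,0,7.75,0,0,0],[0,0,7.75,0,0,0]]]' 
python3 - <<'E'
from h import *
f=grab('side'); s=sensors.observe(); M=R.from_rotvec(s['ee_rot']).as_matrix(); p=np.array(s['eef_pos'])
crop(f,225,150,325,225,8,'pics/s4.png',proj(f,[p]))
E
```

```text
time: 3.25
eef_pos: [0.472, 0.0267, 0.0733]
ee_rot: [3.085, 0.594, 0.001]
force: [0.8, 0.5, -0.3]
finger_gap: 0.0566
```

View pics/s4.png

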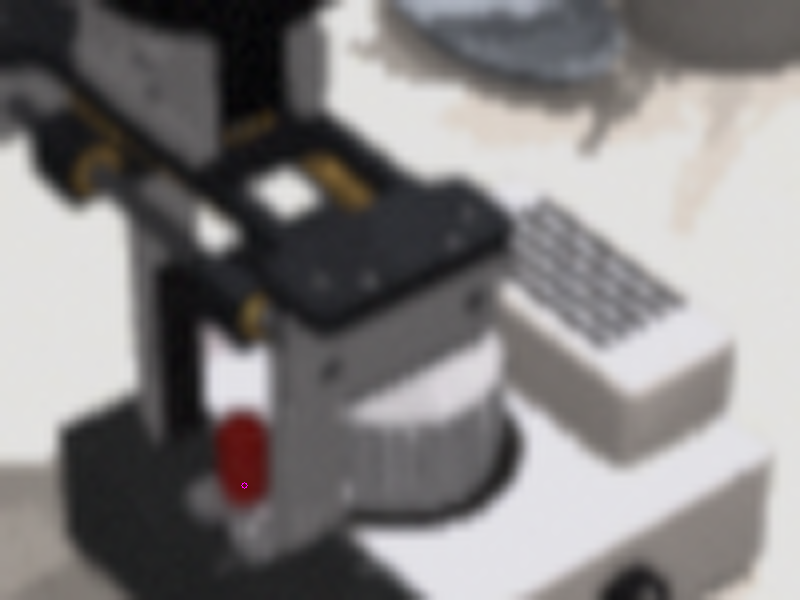

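```bash
python3 -m inch '[[[0,0,0,0,0,0],[0,0,0,0,0,0],[0,0,0,0,0,0],[0,0,0,0,0,0],[0,0,0,0,0,0],[0,0,0,0,0,0],[0,0,0,0,0,0]]]' 0 15
python3 go.py .472 .0267 .0733 .38
```

```text
time: 4.0
eef_pos: [0.4718, 0.0264, 0.073]
ee_rot: [3.085, 0.593, 0.0]
force: [-0.7, -0.5, 1.3]
finger_gap: 0.0155
t 4.0 pos [0.4718 0.0264 0.073 ] gap 0.015499115058833154 F [-0.69 -0.45  1.32] M [-0.03  0.18 -0.01]
shift cm [ 0.03 -0.02 -0.03] rot [ 0. -0. -0.]
j [-0.09  0.24  1.92  0.    0.98  1.1 ] R [[0.929, 0.371, 0.0], [0.371, -0.929, 0.0], [0.0, 0.0, -1.0]]
```

```bash
python3 -m inch '[[[0,0,-0.5,0,0,0],[0,0,-1.5,0,0,0],[0,0,-3,0,0,0],[0,0,-5,0,0,0],[0,0,-7,0,0,0],[0,0,-8,0,0,0],[0,0,-8,0,0,0]]]'
python3 - <<'E'
from h import *
f=grab('side'); s=sensors.observe(); M=R.from_rotvec(s['ee_rot']).as_matrix(); p=np.array(s['eef_pos'])
crop(f,225,150,325,225,8,'pics/s5.png',proj(f,[p]))
E
python3 go.py .4949 .1337 .145 .38
```

```text
time: 4.7
eef_pos: [0.473, 0.0263, 0.1547]
ee_rot: [3.084, 0.593, 0.006]
force: [0.9, -0.3, -1.3]
finger_gap: 0.0154
t 4.75 pos [0.4721 0.0264 0.1536] gap 0.01573850948221816 F [-0.23  0.89 -0.07] M [-0.04  0.19 -0.02]
shift cm [ 6.1  -9.12  0.86] rot [ 0.001 -0.001 -0.   ]
j [-0.09  0.16  1.8   0.    1.18  1.1 ] R [[0.929, 0.371, 0.002], [0.371, -0.929, -0.0], [0.001, 0.001, -1.0]]
```

View pics/s5.png

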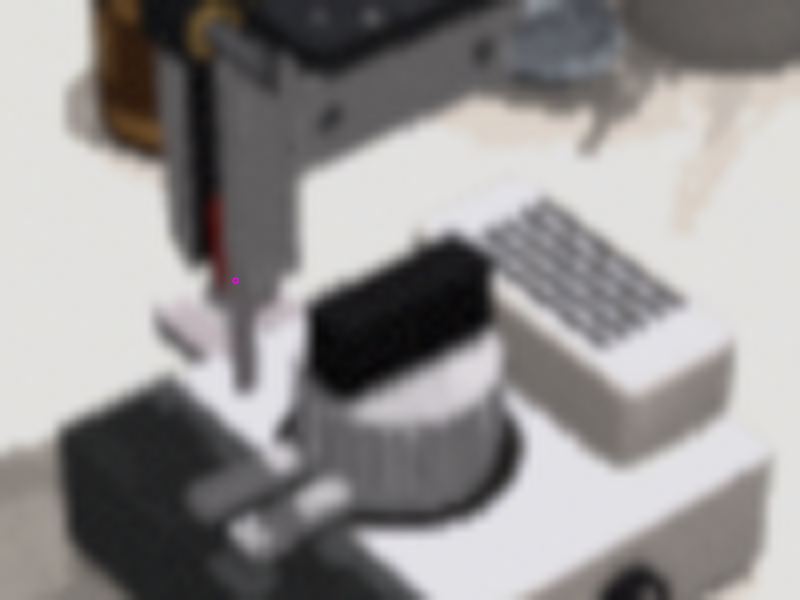

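```bash
python3 - <<'E'
from h import *
f=grab('side'); s=sensors.observe(); p=np.array(s['eef_pos']); c,sn=np.cos(.38),np.sin(.38)
z=p[2]-.0083
for d in(-.003,0,.003):
  q=p+np.array([c,sn,0])*d
  print(d,((proj(f,[[q[0],q[1],z-.036],[q[0],q[1],z-.01]])+.5-[225,150])*8).round(0).tolist())
a=f['color'][150:225,225:325].astype(int).sum(2)
for r in(42,44,46): print(r,a[r,22:42])
E
```

```text
-0.003 [[230.0, 404.0], [227.0, 336.0]]
0 [[238.0, 400.0], [236.0, 332.0]]
0.003 [[246.0, 396.0], [244.0, 328.0]]
42 [356 442 502 545 560 523 381 286 286 417 620 665 673 678 672 594 327  76
  27  31]
44 [524 391 375 475 589 589 438 307 298 440 645 680 681 670 611 501 269  62
  27  21]
46 [611 622 647 663 672 650 495 330 288 426 641 681 681 660 548 375 207  91
  42  30]
```

```bash
python3 go.py .4936 .1331 .118 .38; python3 -m inch '[[[0.6,-1.3,0,0,0,0],[1.8,-2.8,0,0,0,0],[3.0,-4.6,0,0,0,0],[4.2,-6.4,0,0,0,0],[5.3,-8.2,0.4,0,0,0],[5.9,-9,1.6,0,0,0],[5.95,-9.1,2.8,0,0,0],[5.95,-9.1,3.5,0,0,0],[5.95,-9.1,3.5,0,0,0]]]'
python3 go.py .4936 .1331 .118 .38
python3 - <<'E'
from h import *
f=grab('side'); s=sensors.observe(); p=np.array(s['eef_pos'])
crop(f,225,150,325,225,8,'pics/s6.png',proj(f,[p]))
f=grab('top'); crop(f,205,180,285,250,8,'pics/t6.png')
E
```

```text
t 4.8 pos [0.4714 0.0265 0.1528] gap 0.01566906414517501 F [-0.01 -0.38 -1.35] M [-0.05  0.17 -0.  ]
shift cm [ 6.02 -9.08  3.48] rot [-0.  0. -0.]
j [-0.09  0.16  1.8   0.    1.18  1.1 ] R [[0.929, 0.371, -0.0], [0.371, -0.929, 0.0], [-0.0, -0.0, -1.0]]
time: 5.7
eef_pos: [0.4916, 0.132, 0.116]
ee_rot: [3.085, 0.592, -0.007]
force: [-0.0, -0.6, -1.1]
finger_gap: 0.0155
t 5.7 pos [0.4916 0.132  0.116 ] gap 0.015497116763058998 F [-0.01 -0.55 -1.14] M [-0.01  0.08 -0.06]
shift cm [ 0.22 -0.03 -0.2 ] rot [-0.001  0.004 -0.001]
j [ 0.13  0.25  1.78 -0.    1.12  1.32] R [[0.929, 0.37, -0.004], [0.37, -0.929, -0.001], [-0.004, -0.001, -1.0]]
```

View pics/s6.png

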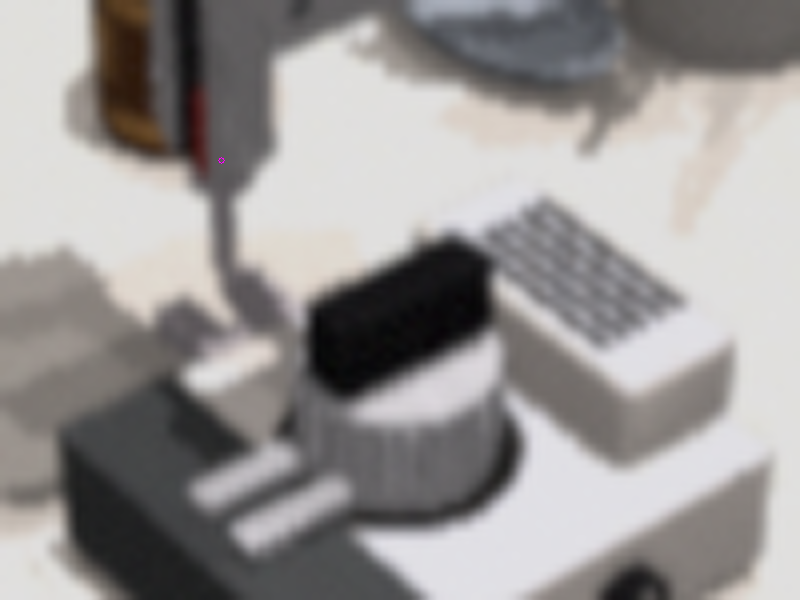

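View pics/t6.png

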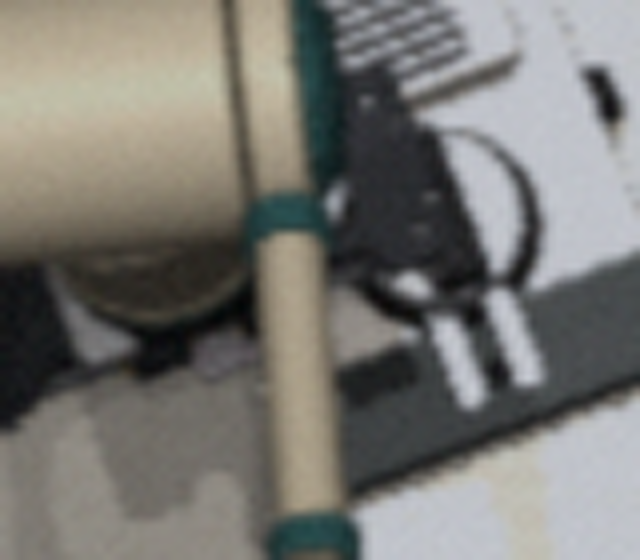

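```bash
python3 go.py .4936 .1331 .118 .38; python3 - <<'E'
from h import *
f=grab('side'); s=sensors.observe(); p=np.array(s['eef_pos']); c,sn=np.cos(.38),np.sin(.38)
z=p[2]-.0083
print(p,'grinder xy mm',(np.array(p[:2])-[.5274,.0486])@np.array([[c,-sn],[sn,c]])*1e3)
for d in(0,.003):
  q=p+np.array([c,sn,0])*d
  print(d,((proj(f,[[q[0],q[1],z-.036],[q[0],q[1],z-.02],[q[0],q[1],z-.01]])+.5-[225,150])).round(2).tolist(), 'at deck',((proj(f,[[q[0],q[1],.055]])+.5-[225,150])*8).round(0))
a=f['color'][150:225,225:325].astype(int).sum(2)
for r in(27,28,29,30,31,32,33): print(r,a[r,22:36])
c0=f
im=np.clip((f['color'][165:205,235:270,::-1].astype(float)-60)*1.7,0,255).astype('uint8')
im=cv2.resize(im,None,fx=14,fy=14,interpolation=cv2.INTER_CUBIC)
for (u,v) in proj(f,[[*(p[:2]+np.array([c,sn])*d),zz] for d in(0,.002) for zz in(.055,z-.036,z-.02)]): cv2.circle(im,(int((u+.5-235)*14),int((v+.5-165)*14)),3,(255,0,255),1)
cv2.imwrite('pics/s7.png',im)
E
```

```text
t 5.8 pos [0.493  0.1322 0.1176] gap 0.015352155921047324 F [-0.18  0.72  0.04] M [-0.06  0.16  0.03]
shift cm [ 0.09 -0.06 -0.04] rot [-0.     0.001 -0.001]
j [ 0.13  0.25  1.78 -0.    1.12  1.32] R [[0.929, 0.37, -0.001], [0.37, -0.929, -0.0], [-0.001, -0.0, -1.0]]
[0.49341247 0.1323147  0.11807818] grinder xy mm [-0.51152493 90.34954886]
0 [[28.6, 33.22], [28.41, 28.4], [28.29, 25.33]] at deck [[231. 310.]]
0.003 [[29.53, 32.79], [29.35, 27.97], [29.23, 24.91]] at deck [[238. 307.]]
27 [666 669 665 648 532 350 280 401 615 665 668 668 668 668]
28 [667 667 661 650 562 371 275 394 614 664 663 663 662 661]
29 [660 657 654 650 596 393 280 393 608 658 654 654 651 651]
30 [651 651 650 648 599 393 280 388 594 650 646 648 648 649]
31 [648 649 653 649 599 408 292 392 583 632 637 644 647 646]
32 [648 651 650 647 607 449 336 398 531 571 597 631 645 646]
33 [643 646 646 643 619 516 404 383 416 438 499 591 633 644]
```

View pics/s7.png

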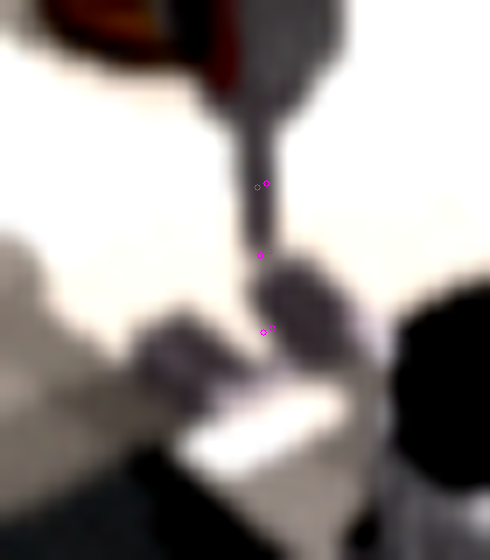

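```bash
python3 -m inch '[[[0.1,0,0,0,0,0],[0.1,0,1,0,0,0],[0.1,0,2,0,0,0],[0.1,0,2.8,0,0,0],[0.1,0,3.4,0,0,0],[0.1,0,4,0,0,0],[0.1,0,4,0,0,0]]]'
python3 go.py .4939 .1331 .0635 .38
python3 - <<'E'
from h import *
f=grab('side')
crop(f,225,150,325,225,8,'pics/s8.png')
E
```

```text
time: 6.55
eef_pos: [0.4935, 0.1333, 0.0769]
ee_rot: [-3.085, -0.593, 0.003]
force: [-0.1, -0.2, -0.0]
finger_gap: 0.0157
t 6.55 pos [0.4935 0.1333 0.0769] gap 0.015738191835078894 F [-0.12 -0.16 -0.04] M [-0.04  0.12  0.01]
shift cm [0.03 0.03 1.34] rot [-0.001  0.002 -0.   ]
j [0.13 0.29 1.83 0.   1.02 1.32] R [[0.929, 0.371, -0.002], [0.371, -0.929, -0.0], [-0.002, -0.001, -1.0]]
```

View pics/s8.png

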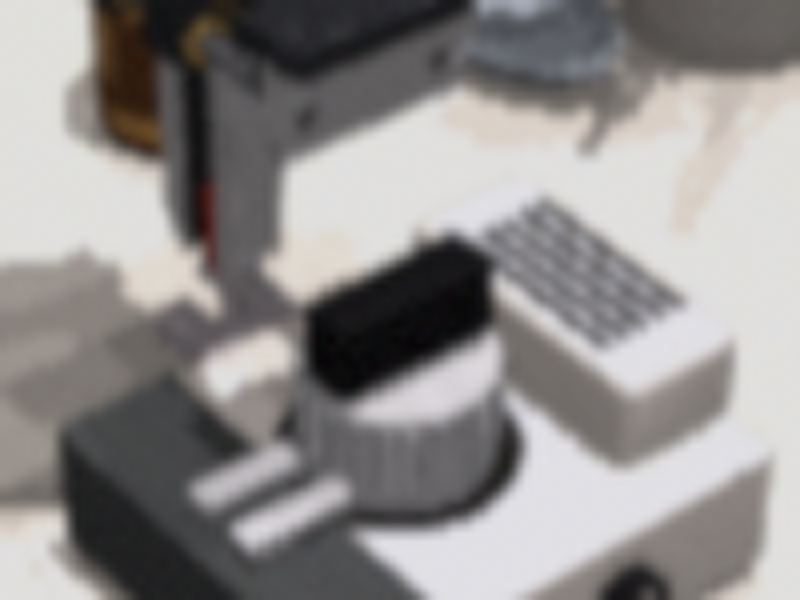

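```bash
python3 -m inch '[[[0,0,0.5,0,0,0],[0,0,1,0,0,0],[0,0,1.25,0,0,0],[0,0,1.35,0,0,0],[0,0,1.35,0,0,0]]]'
```

```text
time: 7.1
eef_pos: [0.4941, 0.1333, 0.0643]
ee_rot: [-3.085, -0.593, 0.0]
force: [-0.1, 0.3, -0.2]
finger_gap: 0.0154
```

```bash
python3 -m inch '[[[0,0,0.08,0,0,0],[0,0,0.08,0,0,0]]]'; python3 -m inch '[[[0,0,0,0,0,0],[0,0,0,0,0,0],[0,0,0,0,0,0],[0,0,0,0,0,0],[0,0,0,0,0,0]]]' 42
python3 - <<'E'
from h import *
f=grab('side')
crop(f,225,150,325,225,8,'pics/s9.png')
E
```

```text
time: 7.3
eef_pos: [0.4943, 0.1334, 0.0637]
ee_rot: [-3.085, -0.593, -0.0]
force: [-0.5, 0.0, -1.0]
finger_gap: 0.016
time: 7.8
eef_pos: [0.4942, 0.1334, 0.0637]
ee_rot: [-3.085, -0.593, -0.0]
force: [0.4, 0.1, 0.2]
finger_gap: 0.0397
```

View pics/s9.png

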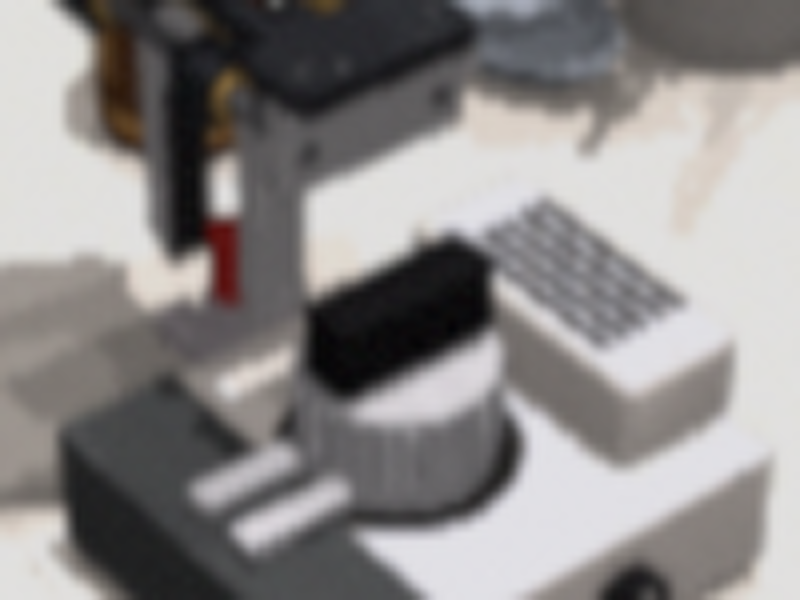

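Pin stands upright at crop (222,265). Rise straight up and look again.

```bash
python3 -m inch '[[[0,0,-1,0,0,0],[0,0,-3,0,0,0],[0,0,-6,0,0,0],[0,0,-10,0,0,0],[0,0,-12,0,0,0],[0,0,-12,0,0,0]]]'
python3 - <<'E'
from h import *
f=grab('side')
crop(f,225,150,325,225,8,'pics/s10.png')
E
python3 go.py .5274 .0486 .17 .38
```

```text
time: 8.45
eef_pos: [0.4967, 0.1337, 0.1876]
ee_rot: [3.085, 0.593, 0.013]
force: [-0.3, -0.5, 0.2]
finger_gap: 0.0394
t 8.5 pos [0.4951 0.1335 0.1853] gap 0.03942800214485272 F [-0.18 -0.1  -0.54] M [-0.04  0.19  0.01]
shift cm [-0.15  9.08  1.54] rot [ 0.001 -0.004 -0.   ]
j [0.13 0.19 1.67 0.   1.27 1.32] R [[0.929, 0.371, 0.004], [0.371, -0.929, 0.001], [0.004, 0.001, -1.0]]
```

View pics/s10.png

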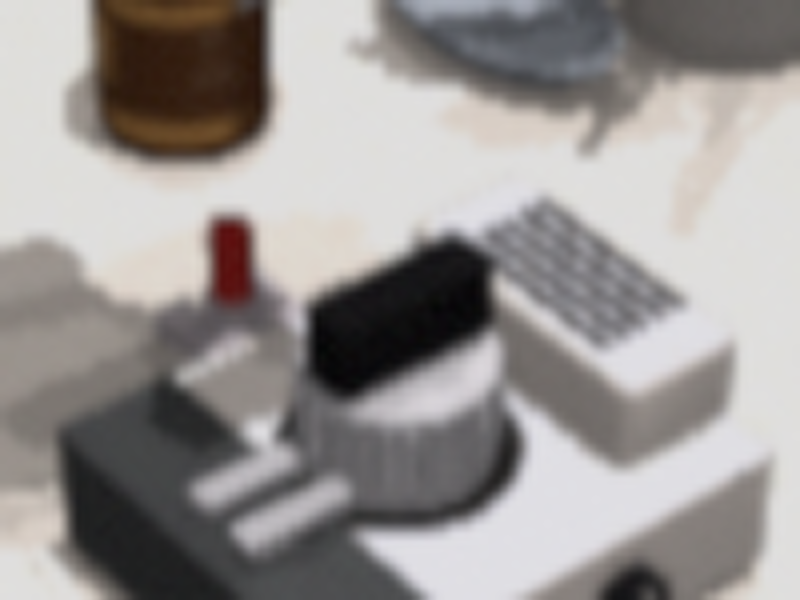

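```bash
python3 -m inch '[[[0,1,0,0,0,0],[0,3,0,0,0,0],[0,5.5,0.5,0,0,0],[-0.05,7.8,2,0,0,0],[-0.05,9.0,4,0,0,0],[-0.05,9.08,4.5,0,0,0],[-0.05,9.08,4.5,0,0,0],[-0.05,9.08,4.5,0,0,0]]]'
python3 go.py .5278 .0488 .096 .38
python3 - <<'E'
from h import *
f=grab('side');s=sensors.observe(); p=np.array(s['eef_pos'])
crop(f,225,150,325,225,8,'pics/s11.png',proj(f,[p,[p[0],p[1],.123]]))
E
python3 go.py .5278 .0488 .096 .38
```

```text
time: 9.3
eef_pos: [0.5271, 0.0492, 0.1385]
ee_rot: [-3.085, -0.593, 0.001]
force: [-0.5, -0.3, -0.1]
finger_gap: 0.0395
t 9.3 pos [0.5271 0.0492 0.1385] gap 0.039475495359149744 F [-0.46 -0.28 -0.1 ] M [-0.01  0.12 -0.07]
shift cm [0.05 0.06 4.25] rot [-0.001  0.001 -0.   ]
j [-0.04  0.26  1.71  0.    1.18  1.15] R [[0.929, 0.371, -0.001], [0.371, -0.929, 0.0], [-0.001, -0.001, -1.0]]
t 9.35 pos [0.5275 0.0494 0.139 ] gap 0.03941608148389788 F [-0.02 -0.74 -0.07] M [0.   0.13 0.02]
shift cm [0.01 0.06 4.3 ] rot [-0.    -0.001  0.   ]
j [-0.04  0.26  1.71  0.    1.18  1.15] R [[0.929, 0.371, 0.0], [0.371, -0.929, 0.0], [0.001, -0.0, -1.0]]
```

View pics/s11.png

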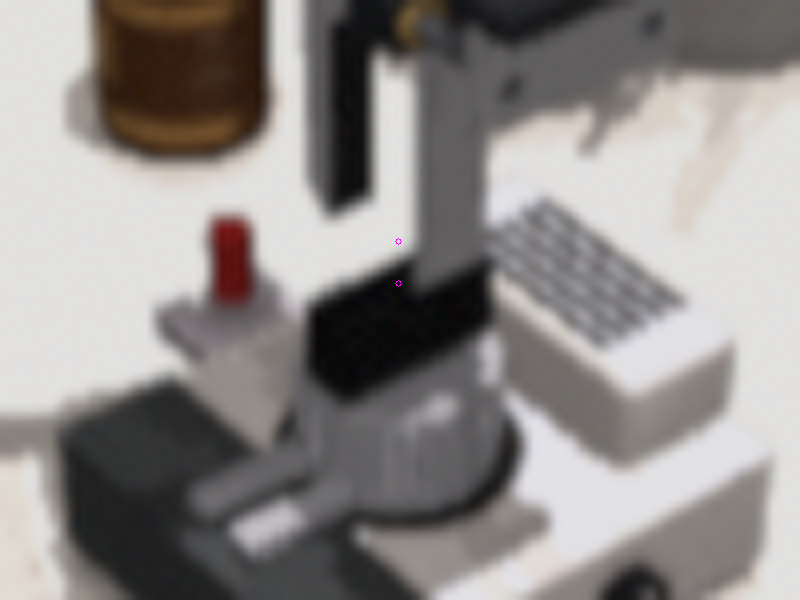

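```bash
python3 -m inch '[[[0,0.03,1.5,0,0,0],[0,0.03,3,0,0,0],[0,0.03,3.9,0,0,0],[0,0.03,4.25,0,0,0],[0,0.03,4.25,0,0,0]]]'; python3 -m inch '[[[0,0,0,0,0,0],[0,0,0,0,0,0],[0,0,0,0,0,0],[0,0,0,0,0,0],[0,0,0,0,0,0],[0,0,0,0,0,0]]]' 0 30; python3 go.py .5278 .0488 .096 .38
```

```text
time: 9.85
eef_pos: [0.5275, 0.0489, 0.0962]
ee_rot: [-3.085, -0.594, 0.0]
force: [0.3, 0.2, 0.3]
finger_gap: 0.0394
time: 10.45
eef_pos: [0.5279, 0.0487, 0.0967]
ee_rot: [-3.085, -0.593, -0.002]
force: [-1.1, 0.8, 5.6]
finger_gap: 0.0217
t 10.45 pos [0.5279 0.0487 0.0967] gap 0.021658902159156144 F [-1.12  0.84  5.62] M [ 0.12  0.22 -0.05]
shift cm [-0.01 -0.02  0.07] rot [ 0.    -0.001 -0.   ]
j [-0.04  0.29  1.77  0.    1.08  1.15] R [[0.929, 0.371, 0.001], [0.371, -0.929, 0.0], [0.001, 0.0, -1.0]]
```

```bash
python3 -m inch '[[[0,0,0,0,0,0.04],[0,0,0,0,0,0.08],[0,0,0,0,0,0.08]]]'; python3 go.py .5278 .0488 .096 .30;  python3 -m inch '[[[0,0,0,0,0,0.04],[0,0,0,0,0,0.08],[0,0,0,0,0,0.08]]]'; python3 go.py .5278 .0488 .096 .22
```

```text
time: 10.75
eef_pos: [0.5282, 0.0483, 0.0967]
ee_rot: [3.106, 0.469, 0.002]
force: [-0.1, -0.1, 4.3]
finger_gap: 0.022
t 10.75 pos [0.5282 0.0483 0.0967] gap 0.022022268268350513 F [-0.13 -0.08  4.25] M [-0.12  0.09 -0.12]
shift cm [-0.02 -0.06  0.07] rot [ 0.001 -0.001 -0.   ]
j [-0.04  0.29  1.77 -0.    1.08  1.23] R [[0.955, 0.295, 0.002], [0.295, -0.955, -0.0], [0.001, 0.001, -1.0]]
time: 11.05
eef_pos: [0.5281, 0.0483, 0.0967]
ee_rot: [3.122, 0.346, 0.002]
force: [0.5, -0.1, 4.8]
finger_gap: 0.0217
t 11.05 pos [0.5281 0.0483 0.0967] gap 0.02170386059516598 F [ 0.49 -0.13  4.76] M [-0.1   0.13 -0.04]
shift cm [-0.02 -0.06  0.07] rot [ 0.001 -0.001  0.001]
j [-0.04  0.29  1.77 -0.    1.08  1.31] R [[0.976, 0.219, 0.001], [0.219, -0.976, -0.0], [0.001, 0.001, -1.0]]
```

Free so far (moment only ~0.1 N m); carry on past 0.25 rad.

```bash
python3 -m inch '[[[0,0,0,0,0,0.05],[0,0,0,0,0,0.1],[0,0,0,0,0,0.1]]]'; python3 go.py .5278 .0488 .096 .12;  python3 -m inch '[[[0,0,0,0,0,0.05],[0,0,0,0,0,0.1],[0,0,0,0,0,0.1]]]'; python3 go.py .5278 .0488 .096 .02
```

```text
time: 11.35
eef_pos: [0.5281, 0.0483, 0.0967]
ee_rot: [3.135, 0.189, 0.002]
force: [-0.5, 0.5, 5.9]
finger_gap: 0.0216
t 11.35 pos [0.5281 0.0483 0.0967] gap 0.021601872234166025 F [-0.5   0.48  5.88] M [-0.18  0.17 -0.1 ]
shift cm [-0.02 -0.05  0.07] rot [ 0.001 -0.001  0.   ]
j [-0.04  0.29  1.77 -0.    1.08  1.41] R [[0.993, 0.12, 0.001], [0.12, -0.993, -0.0], [0.001, 0.001, -1.0]]
time: 11.65
eef_pos: [0.5281, 0.0483, 0.0967]
ee_rot: [3.141, 0.032, 0.002]
force: [-0.0, -0.6, 5.1]
finger_gap: 0.0219
t 11.65 pos [0.5281 0.0483 0.0967] gap 0.02185427965708075 F [-0.04 -0.64  5.14] M [-0.15  0.17 -0.11]
shift cm [-0.03 -0.05  0.07] rot [ 0.    -0.001  0.   ]
j [-0.04  0.29  1.77 -0.    1.08  1.51] R [[1.0, 0.02, 0.001], [0.02, -1.0, -0.0], [0.001, 0.0, -1.0]]
```

```bash
python3 -m inch '[[[0,0,0,0,0,0.08],[0,0,0,0,0,0.18],[0,0,0,0,0,0.28],[0,0,0,0,0,0.38],[0,0,0,0,0,0.48],[0,0,0,0,0,0.58],[0,0,0,0,0,0.66],[0,0,0,0,0,0.66]]]'; python3 go.py .5278 .0488 .096 -.62
python3 - <<'E'
from h import *
f=grab('side');crop(f,225,150,325,225,8,'pics/s12.png')
E
```

```text
time: 12.45
eef_pos: [0.528, 0.0485, 0.0967]
ee_rot: [-2.982, 0.988, -0.002]
force: [-0.2, -0.7, 5.1]
finger_gap: 0.0218
t 12.45 pos [0.528  0.0485 0.0967] gap 0.021754847466347444 F [-0.16 -0.68  5.11] M [ 0.06  0.21 -0.09]
shift cm [-0.04 -0.01  0.07] rot [-0.001 -0.001 -0.02 ]
j [-0.04  0.29  1.77  0.    1.08  2.17] R [[0.802, -0.597, 0.001], [-0.597, -0.802, 0.0], [0.001, -0.001, -1.0]]
```

View pics/s12.png

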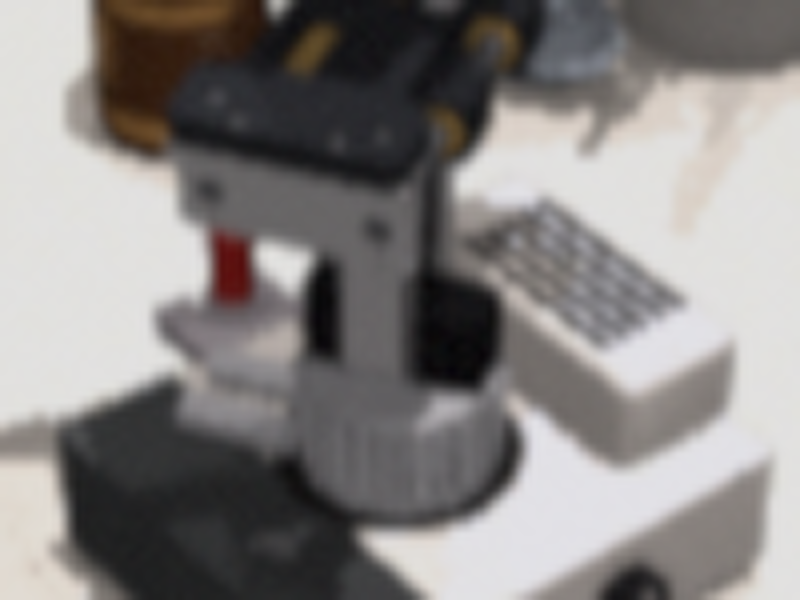

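```bash
python3 -m inch '[[[0,0,-0.2,0,0,0],[0,0,-0.4,0,0,0],[0,0,-0.6,0,0,0],[0,0,-0.6,0,0,0]]]'; python3 go.py .528 .0485 .2 -.62
```

```text
time: 12.9
eef_pos: [0.5271, 0.0487, 0.102]
ee_rot: [-2.982, 0.988, 0.002]
force: [0.6, 0.8, -1.4]
finger_gap: 0.0218
t 12.9 pos [0.5271 0.0487 0.102 ] gap 0.02175722583226381 F [ 0.58  0.8  -1.41] M [0.29 0.1  0.01]
shift cm [ 0.08 -0.03 -9.8 ] rot [ 0.     0.001 -0.02 ]
j [-0.04  0.29  1.76  0.    1.09  2.17] R [[0.802, -0.597, -0.001], [-0.597, -0.802, 0.0], [-0.001, 0.0, -1.0]]
```

```bash
python3 -m inch '[[[0,0,-0.5,0,0,0],[0,0,-1.5,0,0,0],[0,0,-3,0,0,0],[0,0,-5,0,0,0],[0,0,-7,0,0,0],[0,0,-8.5,0,0,0],[0,0,-9.3,0,0,0],[0,0,-9.5,0,0,0],[0,0,-9.5,0,0,0],[0,0,-9.5,0,0,0],[0,0,-9.5,0,0,0],[0,0,-9.5,0,0,0],[0,0,-9.5,0,0,0]]]'; python3 go.py .528 .0485 .2 -.62
python3 - <<'E'
from h import *
f=grab('side');crop(f,215,130,325,215,7,'pics/s13.png')
f=grab('top');cv2.imwrite('pics/t13.png',f['color'][...,::-1])
E
```

```text
time: 14.2
eef_pos: [0.5273, 0.0485, 0.1968]
ee_rot: [2.982, -0.989, -0.001]
force: [0.8, -0.0, -1.2]
finger_gap: 0.0217
t 14.2 pos [0.5273 0.0485 0.1968] gap 0.02165009698130655 F [ 0.84 -0.04 -1.17] M [ 0.06  0.14 -0.01]
shift cm [ 0.06 -0.04 -0.32] rot [ 0.     0.001 -0.02 ]
j [-0.04  0.21  1.61  0.    1.32  2.17] R [[0.802, -0.597, -0.001], [-0.597, -0.802, 0.0], [-0.001, 0.0, -1.0]]
```

View pics/s13.png

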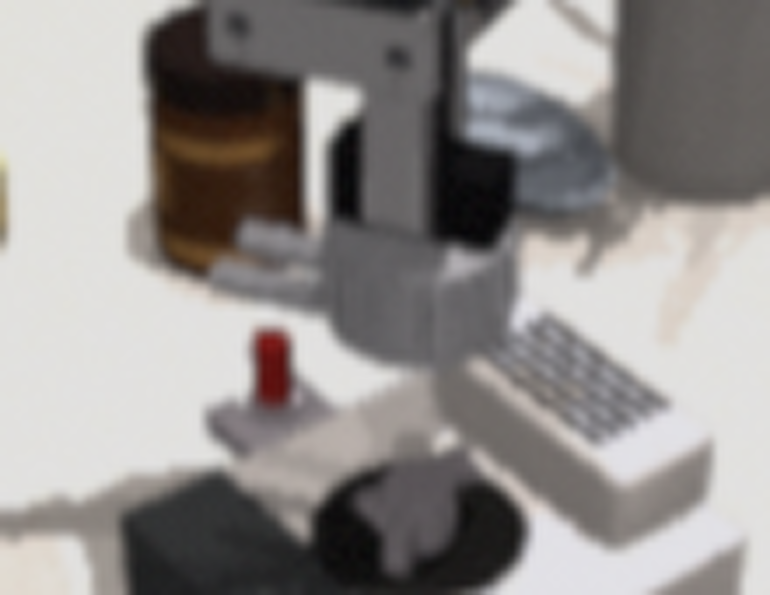

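View pics/t13.png

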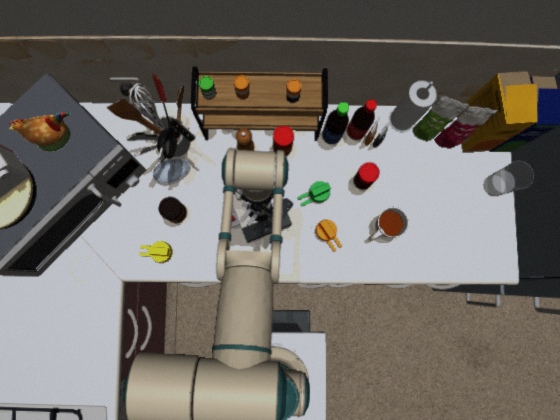

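```bash
python3 -c "
from rig import job,sensors
s=sensors.observe();print(s['qvel'],s['finger_gap'],s['force']);print(job.close_job())"
```

```text
[ 0.00116883 -0.00047911 -0.00219437  0.00125548  0.00181472  0.0007941 ] 0.02169308915465382 [ 0.13561005  0.03237833 -1.36264549]
the job is handed in; nothing more can be done
None
```

The hub cap is off and held in the gripper about 10 cm above its seat. The lock pin hangs in the bracket notch. I handed the job in at about 14 s of the 48 s allowed; it reported no verdict.

- **Pin:** I drew it straight up out of its bore, lowered it into the notch and let go. The later side pictures show it upright, with its collar on the bracket. From my measurements, I estimate it sits within about 3 mm of the notch's middle. I did not measure that separately after letting go.
- **Cap:** I gripped the black bar and tried clockwise, seen from above. It turned freely, with about 0.1 N m and no stop. The way it loosens is therefore clockwise, a reversed thread, and I did not need to try the other way. I turned it about 1.0 rad in all, and it lifted off without resistance.
- **Last checks:** The cap looks level and hangs clear of the grinder. The gripper is holding the bar (fingers 21.7 mm apart on a 22 mm bar), the wrist force is about -1.4 N (roughly the cap's weight), and the arm is still. The mug and both jars look unmoved in the top picture.
- **Disagreement:** The two cameras differed by up to about 2 mm on the grinder's position and the notch. I used a compromise between the two views, and both placements went in without noticeable force.

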